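# Open the fume filter's cover

### The job

Open the bench fume filter: press the red snap tab fully in, then push the released blue cover off its seat, along its guides and onto the parking ledge, until the whole white filter is uncovered and the cover lies flat on the runners. Only press and push with the fingertips: do not lift the cover or force it past the tab, and leave the other things on the bench where they are.

Things in the scene. Friction and masses are not known exactly. Their poses are not given: they have to be found in the camera images.
- filter_box: Grey bench filter box, black base, fixed to the bench; 130 (x) by 300 (y) by 70 mm high. Origin: centre of its underside, on the bench; z up. The cover slides along the box's own +y on two runners (top at 60 mm, inner edges x = +/-35 mm), kept in by guide walls (inner faces x = +/-52 mm) and end walls (inner faces y = +/-143 mm), tops at 70 mm. The tab is at x = 0, y = -2 mm.
- cover: Loose blue cover, about 0.2 kg: plate 100 (x) by 120 (y) by 12 mm, with an upright rib across its middle, 60 mm long (x), 8 mm thick (y), from 12 to 34 mm above the origin; 55 mm of bare plate before and behind it. Origin: centre of the plate's underside, 60 mm above the bench. Axes as the box's; +y is the way off. It starts at box y = about -80 mm. Sliding takes 1 to 3 N.
- tab (a joint): Travel of the red snap tab, in m: 0 fully out (top 8 mm above the runners, blocking the cover's leading edge), grows as it is pressed straight down, 0.014 fully in (hard stop, top level with the deck). It may start up to 0.003 in. From 0.009 on the cover can pass over it. It takes about 4 N to move (press with 6 to 12 N) and stays in.
- tab_top (a point): Centre of the red snap tab's flat top face, 40 (box x) by 30 mm (box y); 68 mm above the bench when fully out, 54 mm when fully in.
- filter_mid (a point): Middle of the white pleated filter's top, 50 mm above the bench, under the cover at first. The filter lies between the runners from box y = -143 to -25 mm; it is wholly uncovered when the cover's origin has passed box y = +35 mm.
- ledge_mid (a point): Middle of the parking ledge, at runner height (60 mm above the bench), box y = +79 mm. The cover's origin is 4 mm beyond this point when it meets the far end wall. Between the runners the ledge's deck lies 6 mm lower.
- tape: Yellow tape roll lying flat beside the far side of the box, 76 mm across, 24 mm high; a bystander. Origin: centre of its underside.
- tile_jar: Small glass jar with a white lid beside the near side of the box, 56 mm across, 65 mm high; a bystander. Origin: centre of its underside.
- glue_gun: Yellow hot-glue gun lying on its side, about 170 mm long; a bystander. Origin: centre of its underside.
- paint_can: Small steel can with a blue band, 72 mm across, 85 mm high; a bystander. Origin: centre of its underside.
- mirror_hat: Top hat covered in mirror tiles, brim 230 mm across, 113 mm high; a bystander. Origin: centre of its underside.
- screwdriver: Red-handled screwdriver lying on the bench; a bystander. Origin: its middle, underneath.
- bottle: Clear bottle with blue cap and label, 64 mm across, 200 mm high; a bystander. Origin: centre of its underside.
Things that resemble listed ones, but are neither listed nor needed, are in the scene too. Several things have the shape of the cover; the one meant has the colours described above.

How it is judged:
By the outcome, as a careful person would: the job done as asked, in the order asked, and still so for the second after the job is handed in, with the robot touching nothing.
It also fails if it takes over 42 s, if anything falls off the work surface, if the arm or the gripper's body presses on something with over 40 N, if the wrist force passes 120 N, or if a joint passes its speed limit or range.

### The arm

A 6-joint arm with a two-finger parallel gripper is mounted at the origin on the work surface. World frame = base frame: x ahead of the robot, y to its left, z up, the work surface at z = 0. Lengths are in m, angles in rad, forces in N, time in s.
With the tool pointing down it reaches from about 0.25 to 0.775 m from the base axis. Payload 4 kg.
Tool frame: the origin (TCP) lies on the centre line of the jaws, within the pads' length; the fingertips stand 25 mm ahead of it and the grasp point (between the pads) lies 6 mm ahead of it; z points along the fingers, y is the line along which they close (so a half turn about z gives the same grasp; the last joint's range is limited). The gripper opens to 94 mm and grips with 3 to 60 N. Pads are 16 mm wide; open, the fingers measure 119 mm over their backs; the gripper's body (75 mm by 177 mm) begins 78 mm behind the grasp point.
Start: joints at [-1.297, 0.087, 1.371, -0, 1.684, -0.103], TCP at [0.202, -0.511, 0.231] pointing down, gripper open.
Joint ranges: [-3.1, 3.1], [-0.76, 2.03], [0.27, 2.55], [-1.08, 4.22], [0.17, 2.65], [-2.57, 2.57]. Speed limits (rad/s): [2.79, 2.79, 3.14, 3.14, 3.14, 3.14].

### API

Orientations are given as [roll, pitch, yaw] about the fixed x, y, z axes, in that order (R = Rz(yaw) Ry(pitch) Rx(roll)).
In Python, from bench import robot, imaging gives the robot as it stands. The module is installed in compiled form; this text tells all that it offers.
- The arm moves only by the tool drive_tool, never from a script. Its argument "series" is a list of rows, each a list of 3 entries, a list of its own where there are three numbers: the finger opening in m, from 0 to 0.094, then the shift along the tool's x, y, z in m, then the turn, a rotation vector about the tool's x, y, z in rad. A call has 1 to 5 rows; each row is the pose to reach, as a shift and turn from the pose commanded when the call began, along the tool's axes at that moment; what a row does not reach only later rows make up. A row lasts 1/8 s, in which the tool goes at most 62.5 mm and 10.7 degrees, less where a joint would pass 70% of its speed; a pose out of reach is approached as far as the arm can. A call with a gripper value outside its range is refused whole. The fingers move at their own pace and stop on an object; the grip force is fixed at half the most. Time passes only in rows, so rows that repeat a pose let the fingers close. It gives the time, the measured TCP pose, the force, the opening and the grip force at its end, in the units of the state.
- robot.get_obs(): the state, without advancing time (a new reading comes with each control period).
- imaging.snapshot(name): name is "scene" or "top"; returns the picture (420x560x3 uint8, red, green, blue); there is no depth.
- imaging.get_calibration(name): a dict with "intrinsics" (3x3 intrinsics, pixels), "position" and "rotation" of the camera in the world. Camera axes: x right, y up, looking along -z (the intrinsics and any distortion apply to the point x, -y, -z); pixel columns grow to the right and rows downward; lengths in m; the calibration is good to about 2 mm. A picture is of the moment at which its call begins. get_calibration takes no time and is no camera call.
- robot.close_job(): hands the job in; it is judged then, once.
The state is a dict: "time": time; "joint_positions": joint angles; "qvel": joint speeds; "joint_torque": joint torques, N m; "tool_pos": TCP position; "ee_rot": TCP orientation; "wrist_force": force on the tool from outside, world axes, zero at the start; "wrist_torque": the same for the moment, N m; "width": finger opening in m; "finger_force": force on a finger pad.
Only numpy, scipy, OpenCV 4.12 (cv2) and the standard library are available. Lean on these libraries where they do the work, as an engineer would, in place of code of your own. Each camera call takes 0.05 s, during which the arm holds its last target. There are 200 camera calls.

## Working session

There is one attempt and no reset: what is moved stays moved. The work goes in short steps, Python scripts to look and compute and a tool call to move; the robot and the scene stay as the last step left them, time stands still between calls to the robot, and variables do not carry over. Pictures are saved under pics/ and viewed, at most 10 in all, crops included, and the job is handed in when it is done.

Besides the shell and the picture viewer there is one more tool, called after ">>>" by a JSON object that holds its "fn" and its "kwargs", one argument or row to a line. drive_tool: Moves the arm, as the interface text tells. Its arguments: {"type":"object","properties":{"series":{"type":"array"}},"required":["series"]}

```bash
mkdir -p pics; python3 - <<'E'
from bench import robot, imaging
import cv2
for n in ("scene","top"):
    im=imaging.snapshot(n); cv2.imwrite(f"pics/{n}0.png",im[:,:,::-1])
    c=imaging.get_calibration(n); print(n,c)
o=robot.get_obs(); print(o)
E
```

```text
scene {'intrinsics': array([[396.53258288,   0.        , 289.58866599],
       [  0.        , 396.53258288, 206.83352055],
       [  0.        ,   0.        ,   1.        ]]), 'position': array([1.21535485, 0.33102344, 0.97824324]), 'rotation': array([ 6.55948471e-01, -1.80532548e-03,  2.04457091e+00])}
top {'intrinsics': array([[415.34143054,   0.        , 285.05047611],
       [  0.        , 415.34143054, 207.99149827],
       [  0.        ,   0.        ,   1.        ]]), 'position': array([0.43720438, 0.00610932, 1.16331637]), 'rotation': array([ 0.14277268,  0.00667412, -1.58891343])}
{'time': 0.1, 'joint_positions': array([-1.29709007e+00,  8.78790219e-02,  1.37208726e+00,  3.51295263e-05,
        1.68359202e+00, -1.03113165e-01]), 'qvel': array([ 0.00208834, -0.00264212, -0.00244367,  0.0016601 , -0.00101086,
       -0.00136417]), 'joint_torque': array([ 1.62480083e-03, -3.41254592e+01, -3.03300762e+01,  7.19699543e-02,
        3.04596894e-02, -9.47934109e-05]), 'tool_pos': array([ 0.2022612 , -0.51098776,  0.22943035]), 'ee_rot': array([-3.13964104e+00, -2.37053854e-04,  3.76823114e-01]), 'wrist_force': array([-0.79277141,  0.0635315 , -0.69074411]), 'wrist_torque': array([-0.02462736,  0.04604585,  0.04225212]), 'finger_force': 0.0, 'width': 0.0942998041667637}
```

View pics/scene0.png

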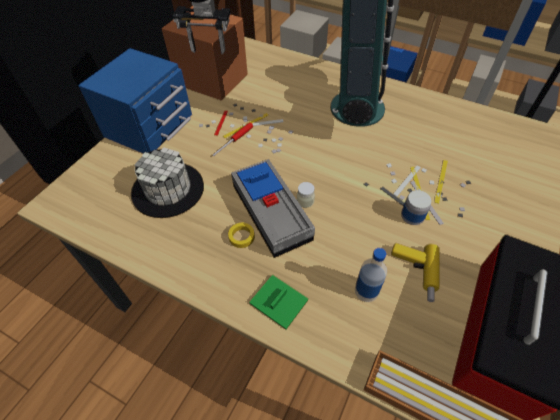

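View pics/top0.png

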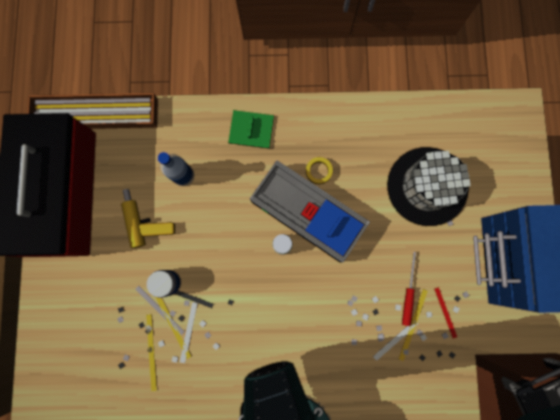

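The top view shows the box at about (310,212), with the blue cover at (336,228) and the red tab at (310,211). The empty ledge is up and to the left, the jar is at (282,243) and the tape at (319,170). The green cover is a decoy. Next I'll measure with colour masks.

```bash
cat > h.py <<'E'
import numpy as np, cv2
from scipy.spatial.transform import Rotation as R
from bench import robot, imaging
def ray(n,uv):
    c=imaging.get_calibration(n); uv=np.atleast_2d(uv).astype(float)
    d=np.c_[uv,np.ones(len(uv))]@np.linalg.inv(c["intrinsics"]).T*[1,-1,-1]
    return c["position"], R.from_euler("xyz",c["rotation"]).apply(d)
def plane(n,uv,z):
    p,d=ray(n,uv); return p+d*((z-p[2])/d[:,2])[:,None]
def proj(n,P):
    c=imaging.get_calibration(n); q=R.from_euler("xyz",c["rotation"]).inv().apply(np.atleast_2d(P)-c["position"])*[1,-1,-1]
    q=q@c["intrinsics"].T; return q[:,:2]/q[:,2:]
def blob(im,lo,hi,box):
    x0,y0,x1,y1=box; m=np.zeros(im.shape[:2],np.uint8)
    m[y0:y1,x0:x1]=cv2.inRange(cv2.cvtColor(im,cv2.COLOR_RGB2HSV),lo,hi)[y0:y1,x0:x1]
    k=max(cv2.findContours(m,cv2.RETR_EXTERNAL,cv2.CHAIN_APPROX_NONE)[0],key=cv2.contourArea)
    M=cv2.moments(k); return k[:,0],np.array([M['m10'],M['m01']])/M['m00'],M['m00']
BL=((100,120,40),(130,255,255)); RD=((0,150,70),(8,255,255))
E
python3 - <<'E'
from h import *
W={"top":(240,150,380,270),"scene":(220,150,320,260)}
for n in W:
    im=cv2.cvtColor(cv2.imread(f"pics/{n}0.png"),cv2.COLOR_BGR2RGB)
    k,c,a=blob(im,*BL,W[n]); b=cv2.boxPoints(cv2.minAreaRect(k.astype(np.float32)))
    print(n,"blue",c,a,b.round(1).tolist()); q=plane(n,b,.072); print(q.round(4), q.mean(0))
    print(np.linalg.norm(np.diff(q,axis=0),axis=1))
    k,c,a=blob(im,*RD,W[n]); print("red",c,a,plane(n,c,.068),plane(n,c,.062))
    # box outline: dark/grey low saturation
    hsv=cv2.cvtColor(im,cv2.COLOR_RGB2HSV); 
    m=((hsv[...,1]<70)|(cv2.inRange(hsv,*BL)>0)|(cv2.inRange(hsv,*RD)>0)).astype(np.uint8)
    M=np.zeros_like(m); x0,y0,x1,y1=W[n]; M[y0:y1,x0:x1]=m[y0:y1,x0:x1]
    M=cv2.morphologyEx(M,cv2.MORPH_OPEN,np.ones((5,5)))
    k=max(cv2.findContours(M,cv2.RETR_EXTERNAL,cv2.CHAIN_APPROX_NONE)[0],key=cv2.contourArea)
    b=cv2.boxPoints(cv2.minAreaRect(k)); q=plane(n,b,.07); print("box",b.round(1).tolist(),q.round(4),q.mean(0),np.linalg.norm(np.diff(q,axis=0),axis=1))
    cv2.drawContours(im,[k],-1,(255,0,255),1)
    cv2.imwrite(f"pics/{n}_c.png",cv2.resize(im[y0-10:y1+10,x0-10:x1+10],None,fx=4,fy=4)[:,:,::-1])
E
```

```text
top blue [334.13473054 227.10319361] 1670.0 [[304.3999938964844, 229.89999389648438], [325.29998779296875, 198.5], [363.6000061035156, 224.10000610351562], [342.70001220703125, 255.5]]
[[ 0.5349 -0.0393  0.072 ]
 [ 0.6176 -0.097   0.072 ]
 [ 0.5474 -0.1958  0.072 ]
 [ 0.4662 -0.1376  0.072 ]] [ 0.54151117 -0.11742263  0.072     ]
[0.10084933 0.12112872 0.09990902]
red [309.03369434 210.40794224] 138.5 [[ 0.58705429 -0.05312675  0.068     ]] [[ 0.58787515 -0.05345124  0.062     ]]
box [[248.1999969482422, 200.1999969482422], [275.8999938964844, 158.60000610351562], [369.79998779296875, 221.1999969482422], [342.20001220703125, 262.79998779296875]] [[ 0.6175  0.1084  0.07  ]
 [ 0.7299  0.0328  0.07  ]
 [ 0.5548 -0.2129  0.07  ]
 [ 0.4474 -0.1357  0.07  ]] [ 0.58740026 -0.05185836  0.07      ] [0.13549054 0.30173081 0.13236149]
scene blue [259.48273469 180.86343918] 960.5 [[236.8000030517578, 172.5], [270.3999938964844, 158.6999969482422], [282.70001220703125, 188.6999969482422], [249.10000610351562, 202.5]]
[[ 0.5495 -0.1918  0.072 ]
 [ 0.45   -0.128   0.072 ]
 [ 0.5426 -0.0352  0.072 ]
 [ 0.6336 -0.0978  0.072 ]] [ 0.54392536 -0.1132214   0.072     ]
[0.1181498  0.13101813 0.11052756]
red [270.2124031  200.00620155] 107.5 [[ 0.5947314 -0.0492518  0.068    ]] [[ 0.59064047 -0.05175844  0.062     ]]
box [[227.6999969482422, 174.39999389648438], [288.29998779296875, 140.3000030517578], [336.0, 225.10000610351562], [275.3999938964844, 259.20001220703125]] [[ 0.5676 -0.2136  0.07  ]
 [ 0.3467 -0.1173  0.07  ]
 [ 0.5906  0.1582  0.07  ]
 [ 0.7638  0.0596  0.07  ]] [ 0.56718468 -0.02827692  0.07      ] [0.2409644  0.36796338 0.19930221]
```

View pics/top_c.png

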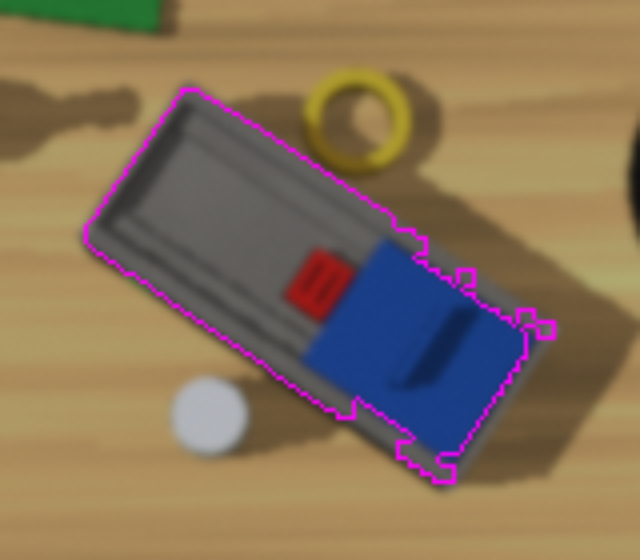

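The blue cover outline is clean and measures 100 × 121 mm. The cover is at about (0.5415, -0.1174), box +y points along (0.576, 0.817), and the tab is at about (0.5875, -0.053). These agree with the box model: the cover is 79 mm from the tab, and the offset in box x is about 0. I'm starting the move now, with the jaw line turned along box x.

>>> {"fn": "drive_tool", "kwargs": {
  "series": [
    [0,[0.053,-0.028,0],[0,0,-0.116]],
    [0,[0.106,-0.057,0],[0,0,-0.232]],
    [0,[0.158,-0.085,0],[0,0,-0.348]],
    [0,[0.211,-0.114,0],[0,0,-0.464]],
    [0,[0.264,-0.142,0],[0,0,-0.58]]
  ]
}}

```text
time: 0.72
tool_pos: [0.3964, -0.2805, 0.2301]
ee_rot: [-3.141, -0.0, 0.96]
wrist_force: [1.5, 0.6, -0.0]
width: 0.0473
finger_force: 0.0
```

>>> {"fn": "drive_tool", "kwargs": {
  "series": [
    [0,[0.06,0.005,0],[0,0,0]],
    [0,[0.12,0.01,0],[0,0,0]],
    [0,[0.18,0.015,0],[0,0,0]],
    [0,[0.24,0.02,0],[0,0,0]],
    [0,[0.298,0.025,0],[0,0,0]]
  ]
}}

```text
time: 1.35
tool_pos: [0.5885, -0.0513, 0.2299]
ee_rot: [-3.141, 0.001, 0.957]
wrist_force: [0.5, -0.7, 0.1]
width: 0.0006
finger_force: 0.0
```

>>> {"fn": "drive_tool", "kwargs": {
  "series": [
    [0,[0,0,0.04],[0,0,0]],
    [0,[0,0,0.075],[0,0,0]],
    [0,[0,0,0.1],[0,0,0]],
    [0,[0,0,0.115],[0,0,0]],
    [0,[0,0,0.115],[0,0,0]]
  ]
}}

```text
time: 1.98
tool_pos: [0.5869, -0.053, 0.114]
ee_rot: [-3.139, 0.001, 0.957]
wrist_force: [0.3, 0.1, 0.4]
width: 0.0003
finger_force: 0.0
```

```bash
python3 - <<'E'
from h import *
o=robot.get_obs(); print(o["time"],o["tool_pos"],o["ee_rot"],o["wrist_force"],o["width"])
a=imaging.snapshot("scene")[130:270,200:340]; b=imaging.snapshot("top")[140:280,240:380]
cv2.imwrite("pics/press0.png",cv2.resize(np.hstack([a,b]),(800,400),interpolation=cv2.INTER_CUBIC)[:,:,::-1])
E
```

```text
1.975 [ 0.58687306 -0.05301297  0.11402533] [-3.13892643e+00  1.30920613e-03  9.56721868e-01] [0.25272139 0.10912836 0.36837747] 0.00032432420367132456
```

View pics/press0.png

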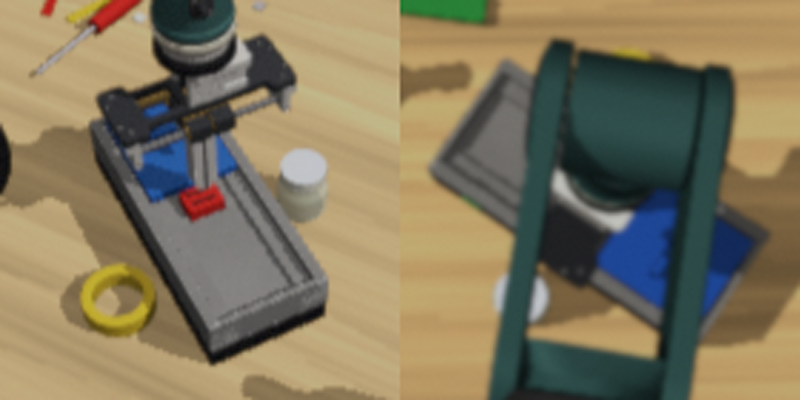

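The left crop (scene view) shows the closed fingertips at about (203,190), directly over the red tab at (203,203). The cover and jar are undisturbed. Next I press straight down in small steps.

>>> {"fn": "drive_tool", "kwargs": {
  "series": [
    [0,[0,0,0.012],[0,0,0]],
    [0,[0,0,0.02],[0,0,0]],
    [0,[0,0,0.024],[0,0,0]],
    [0,[0,0,0.028],[0,0,0]],
    [0,[0,0,0.028],[0,0,0]]
  ]
}}

```text
time: 2.7
tool_pos: [0.5878, -0.0531, 0.0873]
ee_rot: [3.141, -0.0, 0.957]
wrist_force: [0.3, -0.2, 0.4]
width: 0.0002
finger_force: 0.0
```

>>> {"fn": "drive_tool", "kwargs": {
  "series": [
    [0,[0,0,0.002],[0,0,0]],
    [0,[0,0,0.004],[0,0,0]],
    [0,[0,0,0.006],[0,0,0]]
  ]
}}

```text
time: 3.08
tool_pos: [0.5879, -0.0531, 0.0817]
ee_rot: [3.141, -0.0, 0.957]
wrist_force: [-1.7, 0.1, 4.3]
width: 0.0003
finger_force: 2.0
```

>>> {"fn": "drive_tool", "kwargs": {
  "series": [
    [0,[0,0,0.001],[0,0,0]],
    [0,[0,0,0.002],[0,0,0]],
    [0,[0,0,0.002],[0,0,0]]
  ]
}}

```text
time: 3.45
tool_pos: [0.5879, -0.0531, 0.0794]
ee_rot: [3.141, -0.0, 0.957]
wrist_force: [-1.4, -0.6, 3.3]
width: 0.0006
finger_force: 1.5
```

>>> {"fn": "drive_tool", "kwargs": {
  "series": [
    [0,[0,0,0.001],[0,0,0]],
    [0,[0,0,0.002],[0,0,0]],
    [0,[0,0,0.002],[0,0,0]]
  ]
}}

```text
time: 3.82
tool_pos: [0.5879, -0.0531, 0.0792]
ee_rot: [3.141, -0.0, 0.957]
wrist_force: [-3.3, 0.6, 9.4]
width: 0.0007
finger_force: 4.8
```

The tab is on its hard stop, with the tips at 54 mm and 9.4 N. Next I go up, then over to behind the rib, opening the fingers slightly for a wider push.

>>> {"fn": "drive_tool", "kwargs": {
  "series": [
    [0,[0,0,-0.03],[0,0,0]],
    [0.02,[0,0,-0.065],[0,0,0]],
    [0.02,[-0.05,0,-0.065],[0,0,0]],
    [0.02,[-0.1,0,-0.065],[0,0,0]],
    [0.02,[-0.1,0,-0.065],[0,0,0]]
  ]
}}

```text
time: 4.45
tool_pos: [0.5286, -0.1371, 0.1418]
ee_rot: [-3.141, 0.001, 0.953]
wrist_force: [-0.5, -0.0, -0.7]
width: 0.0198
finger_force: 0.0
```

```bash
python3 - <<'E'
from h import *
o=robot.get_obs(); print(o["time"],o["tool_pos"],o["ee_rot"],o["wrist_force"],o["width"])
a=imaging.snapshot("scene")[130:270,200:340]; b=imaging.snapshot("top")[140:280,240:380]
cv2.imwrite("pics/over.png",cv2.resize(np.hstack([a,b]),(800,400),interpolation=cv2.INTER_CUBIC)[:,:,::-1])
k,c,_=blob(imaging.snapshot("scene"),*RD,(220,150,320,260)); print(c, plane("scene",c,.054))
E
```

```text
4.45 [ 0.52864431 -0.13705029  0.14176361] [-3.14121627e+00  9.11979245e-04  9.52502071e-01] [-0.54084714 -0.0261601  -0.65936519] 0.019750681945873032
[270.21341463 201.15853659] [[ 0.58902414 -0.05298254  0.054     ]]
```

View pics/over.png

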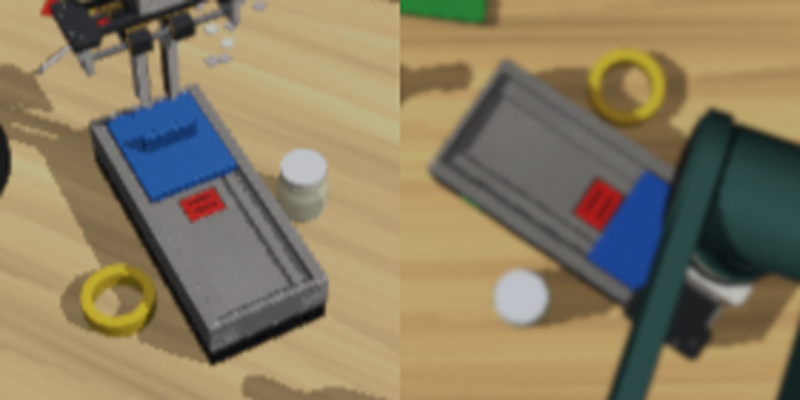

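The tab is now flush: its centroid ray onto z=0.054 gives (0.589, -0.053). The fingers are behind the rib, so I descend to about 5 mm above the plate.

>>> {"fn": "drive_tool", "kwargs": {
  "series": [
    [0.02,[0,0,0.02],[0,0,0]],
    [0.02,[0,0,0.032],[0,0,0]],
    [0.02,[0,0,0.038],[0,0,0]],
    [0.02,[0,0,0.04],[0,0,0]],
    [0.02,[0,0,0.04],[0,0,0]]
  ]
}}

```text
time: 5.22
tool_pos: [0.5304, -0.1348, 0.1028]
ee_rot: [3.141, -0.0, 0.957]
wrist_force: [-0.2, 0.3, -0.3]
width: 0.0202
finger_force: 0.0
```

>>> {"fn": "drive_tool", "kwargs": {
  "series": [
    [0.02,[0.004,0,0],[0,0,0]],
    [0.02,[0.008,0,0],[0,0,0]],
    [0.02,[0.012,0,0],[0,0,0]],
    [0.02,[0.016,0,0],[0,0,0]],
    [0.02,[0.02,0,0],[0,0,0]]
  ]
}}

```text
time: 5.85
tool_pos: [0.5419, -0.1186, 0.1028]
ee_rot: [3.141, 0.0, 0.957]
wrist_force: [-1.3, -2.2, 2.6]
width: 0.0201
finger_force: 1.2
```

>>> {"fn": "drive_tool", "kwargs": {
  "series": [
    [0.02,[0.006,0,0],[0,0,0]],
    [0.02,[0.014,0,0],[0,0,0]],
    [0.02,[0.022,0,0],[0,0,0]],
    [0.02,[0.03,0,0],[0,0,0]],
    [0.02,[0.038,0,0],[0,0,0]]
  ]
}}

```text
time: 6.48
tool_pos: [0.5638, -0.0869, 0.1024]
ee_rot: [-3.142, 0.0, 0.957]
wrist_force: [-0.7, -2.5, 1.8]
width: 0.0201
finger_force: 1.2
```

>>> {"fn": "drive_tool", "kwargs": {
  "series": [
    [0.02,[0.008,0,0],[0,0,0]],
    [0.02,[0.016,0,0],[0,0,0]],
    [0.02,[0.024,0,0],[0,0,0]],
    [0.02,[0.032,0,0],[0,0,0]],
    [0.02,[0.04,0,0],[0,0,0]]
  ]
}}

```text
time: 7.1
tool_pos: [0.5869, -0.0543, 0.1025]
ee_rot: [3.142, 0.0, 0.957]
wrist_force: [-1.3, -1.4, 2.2]
width: 0.0204
finger_force: 1.2
```

```bash
python3 - <<'E'
from h import *
o=robot.get_obs(); print(o["time"],o["tool_pos"],o["ee_rot"],o["wrist_force"],o["width"])
a=imaging.snapshot("scene")[130:270,200:340]; b=imaging.snapshot("top")[140:280,240:380]
cv2.imwrite("pics/mid.png",cv2.resize(np.hstack([a,b]),(800,400),interpolation=cv2.INTER_CUBIC)[:,:,::-1])
E
```

```text
7.1 [ 0.58686152 -0.05428816  0.1024564 ] [3.14157977e+00 5.03322575e-05 9.56806442e-01] [-1.32305408 -1.39741562  2.21022006] 0.020406374790490765
```

View pics/mid.png

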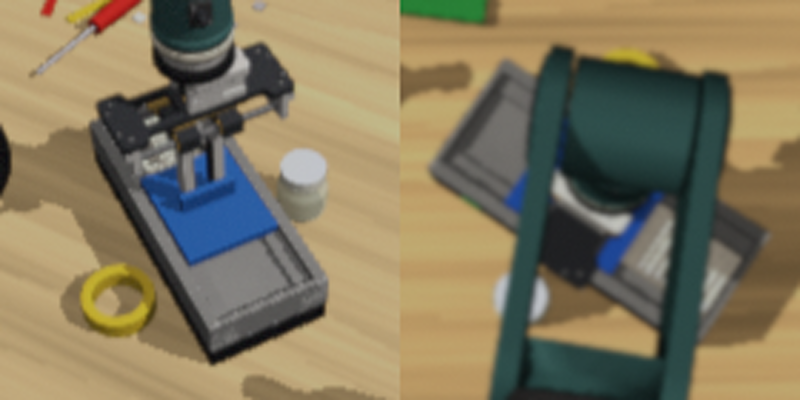

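The cover is sliding flat along the guides, with the fingers against the rib at about (205,190) in the left crop. About 70 mm remain.

>>> {"fn": "drive_tool", "kwargs": {
  "series": [
    [0.02,[0.008,0,0],[0,0,0]],
    [0.02,[0.016,0,0],[0,0,0]],
    [0.02,[0.024,0,0],[0,0,0]],
    [0.02,[0.032,0,0],[0,0,0]],
    [0.02,[0.04,0,0],[0,0,0]]
  ]
}}

```text
time: 7.82
tool_pos: [0.6099, -0.0214, 0.1022]
ee_rot: [-3.141, 0.0, 0.957]
wrist_force: [-0.1, -1.3, -0.4]
width: 0.0201
finger_force: 0.3
```

>>> {"fn": "drive_tool", "kwargs": {
  "series": [
    [0.02,[0.008,0,0],[0,0,0]],
    [0.02,[0.016,0,0],[0,0,0]],
    [0.02,[0.022,0,0],[0,0,0]],
    [0.02,[0.026,0,0],[0,0,0]],
    [0.02,[0.028,0,0],[0,0,0]]
  ]
}}

```text
time: 8.45
tool_pos: [0.6258, 0.001, 0.1025]
ee_rot: [3.142, 0.0, 0.957]
wrist_force: [-0.6, -0.7, -0.8]
width: 0.02
finger_force: 0.4
```

The cover is now at about box y = +76 mm. I back off, lift clear and check.

>>> {"fn": "drive_tool", "kwargs": {
  "series": [
    [0.02,[-0.012,0,0],[0,0,0]],
    [0.02,[-0.012,0,-0.02],[0,0,0]],
    [0.02,[-0.012,0,-0.07],[0,0,0]],
    [0.02,[-0.012,0,-0.12],[0,0,0]],
    [0.02,[-0.06,0,-0.13],[0,0,0]]
  ]
}}

```text
time: 9.07
tool_pos: [0.5932, -0.0478, 0.2378]
ee_rot: [3.133, -0.005, 0.96]
wrist_force: [0.9, -2.3, 0.4]
width: 0.02
finger_force: 0.0
```

>>> {"fn": "drive_tool", "kwargs": {
  "series": [
    [0.02,[-0.06,0,0],[0,0,0]],
    [0.02,[-0.12,0,0],[0,0,0]],
    [0.02,[-0.18,0,0],[0,0,0]],
    [0.02,[-0.24,0,0],[0,0,0]],
    [0.02,[-0.24,0,0],[0,0,0]]
  ]
}}

```text
time: 9.7
tool_pos: [0.4502, -0.2477, 0.2329]
ee_rot: [3.141, 0.001, 0.949]
wrist_force: [0.7, 0.6, -0.1]
width: 0.0197
finger_force: 0.0
```

```bash
python3 - <<'E'
from h import *
o=robot.get_obs(); print(o["time"],o["tool_pos"],o["wrist_force"],o["width"])
S=imaging.snapshot("scene");T=imaging.snapshot("top")
k,c,_=blob(T,*BL,(240,150,380,270)); b=cv2.boxPoints(cv2.minAreaRect(k.astype(np.float32))); q=plane("top",b,.072)
d=q.mean(0)[:2]-[.5886,-.0514]; print("cover y,x",d@[.576,.817],d@[.817,-.576],np.linalg.norm(np.diff(q,axis=0),axis=1))
cv2.imwrite("pics/end.png",cv2.resize(np.hstack([S[130:270,200:340],T[140:280,240:380]]),(800,400),interpolation=cv2.INTER_CUBIC)[:,:,::-1])
E
```

```text
9.7 [ 0.45022942 -0.24768463  0.23291582] [ 0.69053242  0.58589648 -0.10164583] 0.01973838041909429
cover y,x 0.07761230379152695 -0.00048264653507659586 [0.10061664 0.12265493 0.09965748]
```

View pics/end.png

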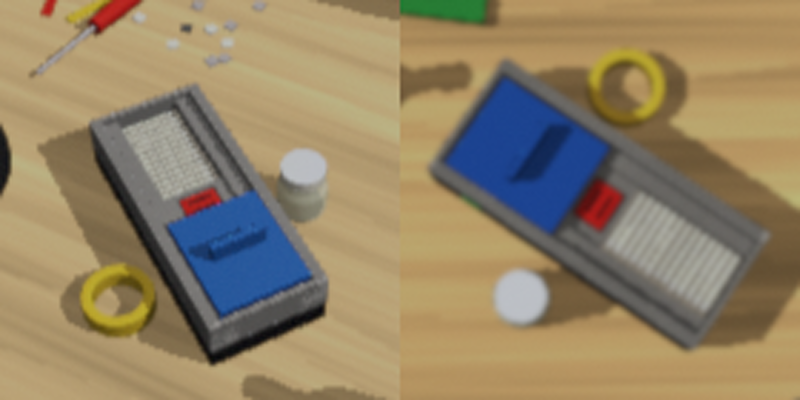

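The whole white filter is uncovered. The cover lies flat on the ledge at box y ≈ 77 mm, centred between the guides, and the tape and jar haven't moved. The arm is clear, so I'm handing in.

```bash
python3 -c "
from bench import robot
print(robot.close_job())"
```

```text
the job is handed in; nothing more can be done
None
```

The job is handed in at about 10 s of the 42 s allowed: I pressed the tab fully in and pushed the cover onto the parking ledge (box y ≈ +77 mm), where it lies flat, with the whole filter uncovered and the tape and jar beside the box not moved.

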